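# Index the candle turntable to the long scale line

## Robot

A 6-joint arm with a two-finger parallel gripper is mounted at the origin on the work surface. World frame = base frame: x ahead of the robot, y to its left, z up, the work surface at z = 0. Lengths are in m, angles in rad, forces in N, time in s.
With the tool pointing down it reaches from about 0.375 to 0.9 m from the base axis. Payload 3.1 kg.
Tool frame: the origin (TCP) lies midway between the tips of the shut fingers; the grasp point (between the pads) lies 19 mm behind it (manip.grasp_offset is the distance from the TCP to the grasp point, in m); z points along the fingers, y is the line along which they close (so a half turn about z gives the same grasp; the last joint's range is limited). The gripper opens to 85 mm and grips with 20 to 120 N. Pads are 22 mm wide; open, the fingers measure 114 mm over their backs; the gripper's body (76 mm by 85 mm) begins 54 mm behind the grasp point. The pads swing forward as they close: fully open they stand 13 mm farther back than shut.
Start: joints at [-1.526, 0.527, 1.433, -0, 1.181, -0.178], TCP at [0.139, -0.609, 0.207] pointing down, gripper open.
Joint ranges: [-3.08, 3.08], [-0.75, 2.2], [0.22, 2.44], [-1.43, 4.57], [0, 2.65], [-2.85, 2.85]. Speed limits (rad/s): [2.79, 2.79, 3.14, 3.14, 3.14, 3.14].

## Interface

Orientations are given as a unit quaternion [x, y, z, w].
In Python, from station import sensors, cams, order, manip gives the robot as it stands.
- The arm moves only by the tool move_arm, never from a script. Its argument "targets" is a list of rows, each an object of numbers: "dx", "dy", "dz": the shift along the world's x, y, z normalised to -1 to 1, where 1 is 25 mm; "rx", "ry", "rz": the turn, a rotation vector about the world's x, y, z normalised to -1 to 1, where 1 is 30 degrees. A call has exactly 10 rows; each row shifts and turns the commanded pose from where the row before left it; what a row does not reach is not made up. A row lasts 1/8 s, in which the tool goes at most 62.5 mm and 10.7 degrees, less where a joint would pass 70% of its speed; a pose out of reach is approached as far as the arm can. A call with a number of a shift or a turn outside -1 to 1 is refused whole. A call with a gripper value outside its range is refused whole. "claw" is the opening in per cent of the stroke, from 0 (shut) to 100 (fully open), set as the call begins (left out, the last holds). The fingers move at their own pace and stop on an object; "newtons" is the grip in N (left out, the last holds). Time passes only in rows, so rows that do not move let the fingers close, or fill a call up. It gives the time, the measured TCP pose, the force, the opening and the grip force at its end, in the units of the state.
- sensors.sense(): the state, without advancing time (a new reading comes with each control period).
- cams.snapshot(name): name is "scene" or "top" or "wrist"; returns the picture (400x640x3 uint8, red, green, blue); there is no depth.
- cams.camera_model(name): a dict with "fx", "fy", "cx", "cy" (pixels), "extrinsics" (4x4, takes a point from world to camera coordinates). Camera axes: x right, y down, z forward; pixel columns grow to the right and rows downward; lengths in m; the calibration is good to about 2 mm. A picture is of the moment at which its call begins: read the wrist's pose just before it. camera_model takes no time and is no camera call; for the wrist camera it gives the pose at the moment of the call.
- order.sign_off(): hands the job in; it is judged then, once.
The state is a dict: "t": time; "q": joint angles; "qd": joint speeds; "tau": joint torques, N m; "tcp_pos": TCP position; "tool_rot": TCP orientation; "force": force on the tool from outside, world axes, zero at the start; "ft_torque": the same for the moment, N m; "finger_gap": opening from 0.0 (shut) to 1.0 (fully open); "gripper_force": force on a finger pad.
Only numpy, scipy, OpenCV 4.12 (cv2) and the standard library are available. Lean on these libraries where they do the work, as an engineer would, in place of code of your own. Each camera call takes 0.05 s, during which the arm holds its last target. There are 200 camera calls.

## Task

With a fingertip, push the upright fin sideways to turn the turntable's plate, either way round, until the plate's white index line lines up with the one long, wide line on the aluminium scale collar, and leave it there. Only push the fin from one side at a time: do not pinch it. The candle tin must stay standing in the middle of the plate, and the two bottles and the pitcher are left alone.

Things in the scene. Friction and masses are not known exactly. Their poses are not given: they have to be found in the camera images.
- plate (a joint): angle of the turntable's plate about its vertical axis (rad), growing counter-clockwise seen from above; no stops, it turns freely all the way round either way, stays where it is left (stiff: about 0.10 Nm of friction, 1.3 N at the fin, so it does not coast)
- plate_center (a point): centre of the plate's top face, on its axis of turning, 38 mm above the table. The plate is a black disc, 192 mm in diameter, on a round dark foot 236 mm in diameter that is fixed to the table
- index_mark (a point): outer end of the white index line (30 mm long, 5 mm wide) painted radially on the plate's top; this point lies 97 mm from the axis at the plate's rim and turns with the plate
- target_line (a point): inner end of the target line: the one long, wide dark line (33 mm by 5 mm, across the whole collar) on the fixed aluminium scale collar round the plate; 97 mm from the axis, at plate-top height. The other 23 scale lines are short and thin (10 mm by 2 mm), every 15 degrees. The collar is 264 mm across, its top level with the plate's
- fin (a point): centre of the upright aluminium fin that stands on the plate directly opposite the index line, 75 mm from the axis. The fin is 34 mm long radially, 20 mm thick (tangentially) and rises 36 mm above the plate (top 74 mm above the table); this point lies half-way up. Push one of its broad flat sides; fingers pressing on both sides at once count as a pinch
- turntable: the fixed foot of the turntable; origin at its centre on the table
- tin: loose candle tin, aluminium with cream wax, 56 mm in diameter, 34 mm high (its short wick 8 mm more), standing in the middle of the plate and riding round with it; origin at the centre of its underside
- oil_small: bystander: small amber bottle with a white cap, 30 mm in diameter, 65 mm high, origin under it
- oil_tall: bystander: amber bottle with a black cap, 34 mm in diameter, 85 mm high, origin under it
- pitcher: bystander: aluminium pouring pitcher, 100 mm in diameter, 110 mm high, with a side handle, origin under it

How it is judged:
By the outcome, as a careful person would: the job done as asked, in the order asked, and still so for the second after the job is handed in, with the robot touching nothing.
It also fails if it takes over 48 s, if anything falls off the work surface, if the arm or the gripper's body presses on something with over 40 N, if the wrist force passes 120 N, or if a joint passes its speed limit or range.

## Working session

There is one attempt and no reset: what is moved stays moved. The work goes in short steps, Python scripts to look and compute and a tool call to move; the robot and the scene stay as the last step left them, time stands still between calls to the robot, and variables do not carry over. Pictures are saved under pics/ and viewed, at most 10 in all, crops included, and the job is handed in when it is done.

Besides the shell and the picture viewer there is one more tool, called after "Call:" as name(argument=value, ...), one argument or row to a line, values as JSON. move_arm: Moves the arm, as the interface text tells. Scaled input: -1 to 1 covers 25 mm each way for a shift and 30 degrees each way for a turn. Its arguments: {"type":"object","properties":{"targets":{"type":"array"},"claw":{"type":"number"},"newtons":{"type":"number"}},"required":["targets"]}

```bash
mkdir -p pics; python3 - <<'E'
from station import sensors,cams
import cv2
s=sensors.sense();print(s['t'],s['tcp_pos'],s['tool_rot'])
for n in('top','scene'):
    cv2.imwrite(f'pics/{n}0.png',cams.snapshot(n)[:,:,::-1])
    m=cams.camera_model(n);print(n,m['fx'],m['cx'],m['cy'],m['extrinsics'])
E
```

```text
0.0 [ 0.13869498 -0.60862604  0.20603061] [ 9.93745826e-01  1.11660367e-01  7.23807543e-05 -1.09151950e-03]
top 509.27383593011297 318.3284316221687 198.54185990364874 [[-0.00794308 -0.99989425 -0.01218189  0.00873249]
 [-0.99087945  0.00950908 -0.13441536  0.57063866]
 [ 0.13451698  0.01100312 -0.9908502   1.23259284]
 [ 0.          0.          0.          1.        ]]
scene 386.07854302519894 317.33377950775196 199.57240295602975 [[-0.4100114   0.91202883  0.00969874  0.24265492]
 [ 0.65372089  0.30126864 -0.69418024 -0.32217734]
 [-0.63603432 -0.27828154 -0.71973587  1.40249751]
 [ 0.          0.          0.          1.        ]]
```

View pics/top0.png

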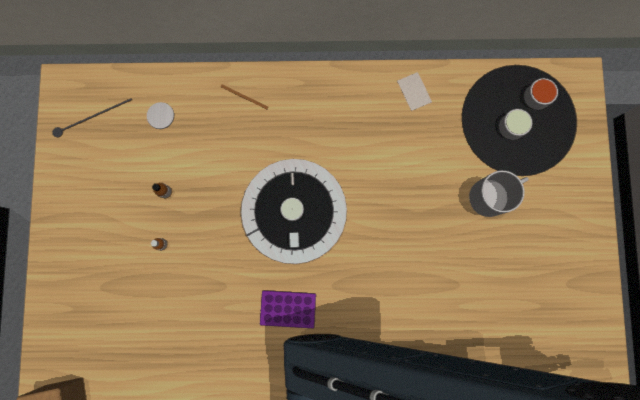

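View pics/scene0.png

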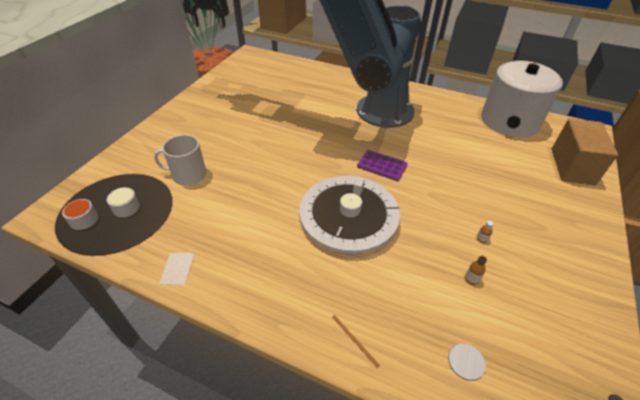

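The top view shows the plate centre near (294,211), the index line near (292,178) and the fin at (294,240). The target line is at (252,233), left of and below the centre. I'll measure these precisely on the plane z=38 mm.

```bash
cat > h.py <<'E'
import numpy as np,cv2
from station import sensors,cams
def ray(m,u,v,z):
    E=m['extrinsics'];R=E[:3,:3];c=-R.T@E[:3,3]
    d=R.T@np.array([(u-m['cx'])/m['fx'],(v-m['cy'])/m['fy'],1.]);return c+d*(z-c[2])/d[2]
def proj(m,p):
    c=m['extrinsics']@np.append(p,1);return m['fx']*c[0]/c[2]+m['cx'],m['fy']*c[1]/c[2]+m['cy']
def polar(im,m,C,z=.038,r=np.linspace(.06,.14,161),n=1440):
    a=np.arange(n)*2*np.pi/n
    A,Rr=np.meshgrid(a,r,indexing='ij');P=np.stack([C[0]+Rr*np.cos(A),C[1]+Rr*np.sin(A),np.full_like(A,z),np.ones_like(A)],-1)
    c=P@m['extrinsics'].T
    u=m['fx']*c[...,0]/c[...,2]+m['cx'];v=m['fy']*c[...,1]/c[...,2]+m['cy']
    return cv2.remap(cv2.cvtColor(im,cv2.COLOR_RGB2GRAY),u.astype('f4'),v.astype('f4'),cv2.INTER_LINEAR),a,r
def centre(im,m):
    h=cv2.cvtColor(im,cv2.COLOR_RGB2HSV)
    k=((h[...,1]<60)&(h[...,2]>110)).astype('u1')
    u0,v0=proj(m,[.55,.05,.038]) 
    cs=cv2.findContours(k,cv2.RETR_EXTERNAL,cv2.CHAIN_APPROX_NONE)[0]
    c=max([c for c in cs if cv2.contourArea(c)>2000 and cv2.contourArea(c)<200000],key=cv2.contourArea)
    p=np.array([ray(m,*q[0],.038)[:2] for q in cv2.convexHull(c)],'f4')
    (x,y),(a,b),_=cv2.fitEllipse(p);return (x,y),(a,b)
def angles(im,m,C):
    g,a,r=polar(im,m,C);g=g.astype(float)
    sel=lambda lo,hi:g[:,(r>lo)&(r<hi)].mean(1)
    def peak(s):
        i=s.argmax();w=np.arange(i-20,i+21);v=s[w%len(s)];v=np.clip(v-np.median(s)-.3*(v.max()-np.median(s)),0,None)
        return (w*v).sum()/v.sum()*.25
    return peak(sel(.072,.092)),peak(-sel(.113,.127)),g,r
E
python3 - <<'E'
from h import *
m=cams.camera_model('top');im=cv2.imread('pics/top0.png')[:,:,::-1].copy()
C,ax=centre(im,m);print(C,ax)
i,t,g,r=angles(im,m,C);print('idx/fin peak',i,'target',t)
s=g[:,(r>.072)&(r<.092)].mean(1)
print([(k/4,int(s[k])) for k in range(0,1440) if s[k]>90][::4])
for n,(u,v) in dict(small=(158,243),tall=(160,190),pitcher=(497,195)).items(): print(n,ray(m,u,v,.05))
for u,v in ((289,235),(299,246),(294,240)): print('fin top',ray(m,u,v,.074)-np.r_[C,0])
print('tin',ray(m,292,209,.072))
E
```

```text
(0.5421233177185059, 0.06624721735715866) (0.2622542679309845, 0.2625991702079773)
idx/fin peak 182.33315254884832 target 117.49410669167251
[(0.0, 97), (1.0, 129), (2.0, 155), (3.0, 139), (4.0, 109), (173.0, 98), (174.0, 134), (175.0, 158), (176.0, 175), (177.0, 178), (178.0, 178), (179.0, 179), (180.0, 179), (181.0, 178), (182.0, 179), (183.0, 179), (184.0, 178), (185.0, 176), (186.0, 170), (187.0, 155), (188.0, 128), (189.0, 90)]
small [0.46282885 0.39791279 0.05      ]
tall [0.59437565 0.39745988 0.05      ]
pitcher [ 0.57372692 -0.43692601  0.05      ]
fin top [-0.06401507  0.00830591  0.074     ]
fin top [-0.09057418 -0.01567343  0.074     ]
fin top [-0.07611745 -0.00370439  0.074     ]
tin [0.5411806 0.0674001 0.072    ]
```

The index is at 2.2° and the target at 117.5°, so the plate must turn about +115° counter-clockwise. I'll push the fin from its +y side with the fingers shut. The tool's x axis will stay tangential, so contact is 11 + 10 mm from the TCP. First, transit.

Call:
move_arm(
  claw=0,
  targets=[
    {"dx": 0.8,"dy": 1,"rz": 0.13},
    {"dx": 0.8,"dy": 1,"rz": 0.13},
    {"dx": 0.8,"dy": 1,"rz": 0.13},
    {"dx": 0.8,"dy": 1,"rz": 0.13},
    {"dx": 0.8,"dy": 1,"rz": 0.13},
    {"dx": 0.8,"dy": 1,"rz": 0.13},
    {"dx": 0.8,"dy": 1,"rz": 0.13},
    {"dx": 0.8,"dy": 1,"rz": 0.13},
    {"dx": 0.8,"dy": 1,"rz": 0.13},
    {"dx": 0.8,"dy": 1,"rz": 0.13},
  ],
)

```text
schema error: expected keys dx, dy, dz, rx, ry, rz
```

Call:
move_arm(
  targets=[
    {"dx": 0.4,"dy": 1,"rz": 0.13},
    {"dx": 0.4,"dy": 1,"rz": 0.13},
    {"dx": 0.4,"dy": 1,"rz": 0.13},
    {"dx": 0.4,"dy": 1,"rz": 0.13},
    {"dx": 0.4,"dy": 1,"rz": 0.13},
    {"dx": 0.4,"dy": 1,"rz": 0.13},
    {"dx": 0.4,"dy": 1,"rz": 0.13},
    {"dx": 0.4,"dy": 1,"rz": 0.13},
    {"dx": 0.4,"dy": 1,"rz": 0.13},
    {"dx": 0.4,"dy": 1,"rz": 0.13},
  ],
)

```text
schema error: expected keys dx, dy, dz, rx, ry, rz
```

Call:
move_arm(
  targets=[
    {"dx": 0.1,"dy": 0.9},
    {"dx": 0.1,"dy": 0.9},
    {"dx": 0.1,"dy": 0.9},
    {"dx": 0.1,"dy": 0.9},
    {"dx": 0.1,"dy": 0.9},
    {"dx": 0.1,"dy": 0.9},
    {"dx": 0.1,"dy": 0.9},
    {"dx": 0.1,"dy": 0.9},
    {"dx": 0.1,"dy": 0.9},
    {"dy": 0.4},
  ],
)

```text
schema error: expected keys dx, dy, dz, rx, ry, rz
```

All six keys are required in each row.

Call:
move_arm(
  claw=0,
  targets=[
    {"dx": 0.8,"dy": 1,"dz": 0,"rx": 0,"ry": 0,"rz": 0.13},
    {"dx": 0.8,"dy": 1,"dz": 0,"rx": 0,"ry": 0,"rz": 0.13},
    {"dx": 0.8,"dy": 1,"dz": 0,"rx": 0,"ry": 0,"rz": 0.13},
    {"dx": 0.8,"dy": 1,"dz": 0,"rx": 0,"ry": 0,"rz": 0.13},
    {"dx": 0.8,"dy": 1,"dz": 0,"rx": 0,"ry": 0,"rz": 0.13},
    {"dx": 0.8,"dy": 1,"dz": 0,"rx": 0,"ry": 0,"rz": 0.13},
    {"dx": 0.8,"dy": 1,"dz": 0,"rx": 0,"ry": 0,"rz": 0.13},
    {"dx": 0.8,"dy": 1,"dz": 0,"rx": 0,"ry": 0,"rz": 0.13},
    {"dx": 0.8,"dy": 1,"dz": 0,"rx": 0,"ry": 0,"rz": 0.13},
    {"dx": 0.8,"dy": 1,"dz": 0,"rx": 0,"ry": 0,"rz": 0.13},
  ],
)

```text
t: 1.35
tcp_pos: [0.3392, -0.3583, 0.2067]
tool_rot: [0.899, 0.438, -0.0, -0.0]
force: [-1.1, 0.6, -0.0]
finger_gap: 0.004
gripper_force: 0.0
```

Call:
move_arm(
  targets=[
    {"dx": 0.4,"dy": 1,"dz": 0,"rx": 0,"ry": 0,"rz": 0.13},
    {"dx": 0.4,"dy": 1,"dz": 0,"rx": 0,"ry": 0,"rz": 0.13},
    {"dx": 0.4,"dy": 1,"dz": 0,"rx": 0,"ry": 0,"rz": 0.13},
    {"dx": 0.4,"dy": 1,"dz": 0,"rx": 0,"ry": 0,"rz": 0.13},
    {"dx": 0.4,"dy": 1,"dz": 0,"rx": 0,"ry": 0,"rz": 0.13},
    {"dx": 0.4,"dy": 1,"dz": 0,"rx": 0,"ry": 0,"rz": 0.13},
    {"dx": 0.4,"dy": 1,"dz": 0,"rx": 0,"ry": 0,"rz": 0.13},
    {"dx": 0.4,"dy": 1,"dz": 0,"rx": 0,"ry": 0,"rz": 0.13},
    {"dx": 0.4,"dy": 1,"dz": 0,"rx": 0,"ry": 0,"rz": 0.13},
    {"dx": 0.4,"dy": 1,"dz": 0,"rx": 0,"ry": 0,"rz": 0.13},
  ],
)

```text
t: 2.6
tcp_pos: [0.4387, -0.1084, 0.2068]
tool_rot: [0.701, 0.713, -0.0, -0.0]
force: [1.2, 0.1, -0.2]
finger_gap: 0.002
gripper_force: 0.0
```

Call:
move_arm(
  targets=[
    {"dx": 0.1,"dy": 0.9,"dz": 0,"rx": 0,"ry": 0,"rz": 0},
    {"dx": 0.1,"dy": 0.9,"dz": 0,"rx": 0,"ry": 0,"rz": 0},
    {"dx": 0.1,"dy": 0.9,"dz": 0,"rx": 0,"ry": 0,"rz": 0},
    {"dx": 0.1,"dy": 0.9,"dz": 0,"rx": 0,"ry": 0,"rz": 0},
    {"dx": 0.1,"dy": 0.9,"dz": 0,"rx": 0,"ry": 0,"rz": 0},
    {"dx": 0.1,"dy": 0.9,"dz": 0,"rx": 0,"ry": 0,"rz": 0},
    {"dx": 0.1,"dy": 0.9,"dz": 0,"rx": 0,"ry": 0,"rz": 0},
    {"dx": 0.1,"dy": 0.9,"dz": 0,"rx": 0,"ry": 0,"rz": 0},
    {"dx": 0.1,"dy": 0.9,"dz": 0,"rx": 0,"ry": 0,"rz": 0},
    {"dx": 0,"dy": 0.4,"dz": 0,"rx": 0,"ry": 0,"rz": 0},
  ],
)

```text
t: 3.85
tcp_pos: [0.461, 0.104, 0.2068]
tool_rot: [0.702, 0.713, -0.0, -0.0]
force: [-0.5, -0.6, 0.3]
finger_gap: -0.001
gripper_force: 0.0
```

```bash
python3 - <<'E'
from h import *
m=cams.camera_model('wrist');im=cams.snapshot('wrist');cv2.imwrite('pics/w1.png',im[:,:,::-1])
try:
    for C in [(.5421,.0662)]: print(proj(m,[*C,.038]),proj(m,[.47,.063,.074]),angles(im,m,C)[:2])
    print(centre(im,m))
except Exception as e: print(e)
E
```

```text
(np.float64(385.70056790314226), np.float64(211.1677332084629)) (np.float64(327.54755527541306), np.float64(223.72594497968453)) (np.float64(3.467265613285268), np.float64(272.6988315118818))
((0.5515624284744263, 0.07309242337942123), (0.23620271682739258, 0.2585099935531616))
```

View pics/w1.png

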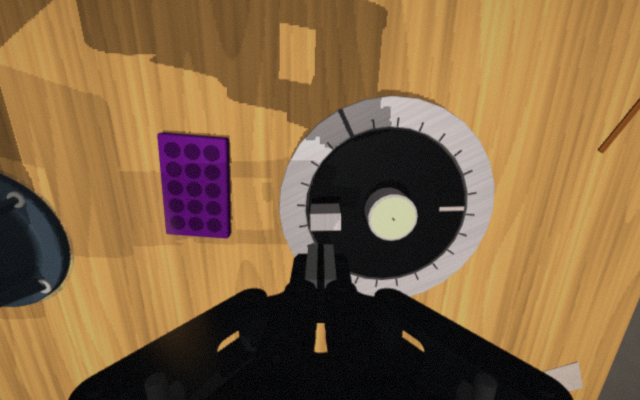

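Call:
move_arm(
  targets=[
    {"dx": 0,"dy": 0,"dz": -0.63,"rx": 0,"ry": 0,"rz": 0},
    {"dx": 0,"dy": 0,"dz": -0.63,"rx": 0,"ry": 0,"rz": 0},
    {"dx": 0,"dy": 0,"dz": -0.63,"rx": 0,"ry": 0,"rz": 0},
    {"dx": 0,"dy": 0,"dz": -0.63,"rx": 0,"ry": 0,"rz": 0},
    {"dx": 0,"dy": 0,"dz": -0.63,"rx": 0,"ry": 0,"rz": 0},
    {"dx": 0,"dy": 0,"dz": -0.63,"rx": 0,"ry": 0,"rz": 0},
    {"dx": 0,"dy": 0,"dz": -0.63,"rx": 0,"ry": 0,"rz": 0},
    {"dx": 0,"dy": 0,"dz": -0.63,"rx": 0,"ry": 0,"rz": 0},
    {"dx": 0,"dy": 0,"dz": -0.63,"rx": 0,"ry": 0,"rz": 0},
    {"dx": 0,"dy": 0,"dz": -0.5,"rx": 0,"ry": 0,"rz": 0},
  ],
)

```text
t: 5.15
tcp_pos: [0.4612, 0.1025, 0.0521]
tool_rot: [0.702, 0.712, -0.0, -0.0]
force: [0.0, -0.2, -0.4]
finger_gap: 0.003
gripper_force: 0.0
```

The wrist view shows the fin at (325,217), near its predicted spot. The target line is at (345,122), the index line at (452,209) and the tin is centred at (392,217). Next I'll work out the arc rows.

```bash
cat >> h.py <<'E'
def tcp(C,phi,d=.021,r=.08):
    f=np.radians(phi);e=np.array([np.cos(f),np.sin(f)]);t=np.array([-e[1],e[0]]);return np.array(C)+r*e-d*t
E
python3 - <<'E'
from h import *
C=(.5421,.0662)
ph=[182.2]+[182.2+6*k for k in range(1,19)]
P=[sensors.sense()['tcp_pos'][:2]]+[tcp(C,p) for p in ph]
q=np.zeros(2)
for a,b in zip(ph,P[1:]):
    s=np.round((b-P[0]-q)/.025,2);q+=s*.025;print(round(a,1),s,end='; ')
E
```

```text
182.2 [ 0.01 -0.74]; 188.2 [-0.06 -0.34]; 194.2 [-0.02 -0.34]; 200.2 [ 0.01 -0.35]; 206.2 [ 0.06 -0.34]; 212.2 [ 0.08 -0.34]; 218.2 [ 0.12 -0.32]; 224.2 [ 0.16 -0.31]; 230.2 [ 0.18 -0.29]; 236.2 [ 0.22 -0.27]; 242.2 [ 0.24 -0.25]; 248.2 [ 0.27 -0.22]; 254.2 [ 0.29 -0.19]; 260.2 [ 0.31 -0.16]; 266.2 [ 0.32 -0.13]; 272.2 [ 0.33 -0.09]; 278.2 [ 0.34 -0.06]; 284.2 [ 0.35 -0.02]; 290.2 [0.34 0.01];
```

Call:
move_arm(
  targets=[
    {"dx": 0.01,"dy": -0.74,"dz": 0,"rx": 0,"ry": 0,"rz": 0},
    {"dx": -0.06,"dy": -0.34,"dz": 0,"rx": 0,"ry": 0,"rz": 0.2},
    {"dx": -0.02,"dy": -0.34,"dz": 0,"rx": 0,"ry": 0,"rz": 0.2},
    {"dx": 0.01,"dy": -0.35,"dz": 0,"rx": 0,"ry": 0,"rz": 0.2},
    {"dx": 0.06,"dy": -0.34,"dz": 0,"rx": 0,"ry": 0,"rz": 0.2},
    {"dx": 0.08,"dy": -0.34,"dz": 0,"rx": 0,"ry": 0,"rz": 0.2},
    {"dx": 0.12,"dy": -0.32,"dz": 0,"rx": 0,"ry": 0,"rz": 0.2},
    {"dx": 0.16,"dy": -0.31,"dz": 0,"rx": 0,"ry": 0,"rz": 0.2},
    {"dx": 0.18,"dy": -0.29,"dz": 0,"rx": 0,"ry": 0,"rz": 0.2},
    {"dx": 0.22,"dy": -0.27,"dz": 0,"rx": 0,"ry": 0,"rz": 0.2},
  ],
)

```text
t: 6.4
tcp_pos: [0.4804, 0.0115, 0.0527]
tool_rot: [0.301, 0.954, -0.0, 0.0]
force: [0.7, -0.5, 0.2]
finger_gap: 0.001
gripper_force: 0.0
```

```bash
python3 - <<'E'
from h import *
im=cams.snapshot('top');m=cams.camera_model('top')
cv2.imwrite('pics/t2.png',cv2.resize(im[140:280,220:370,::-1],None,fx=4,fy=4,interpolation=2))
cv2.imwrite('pics/w2.png',cams.snapshot('wrist')[:,:,::-1])
g=cv2.cvtColor(im,6)
E
```

```text
(no output)
```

View pics/t2.png

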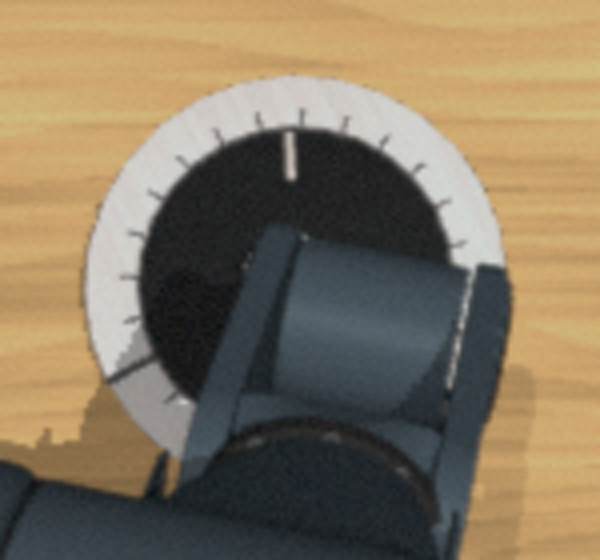

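The index is still at the top, around (290,155) in the crop, so the plate has not turned. I'll check the wrist view.

View pics/w2.png

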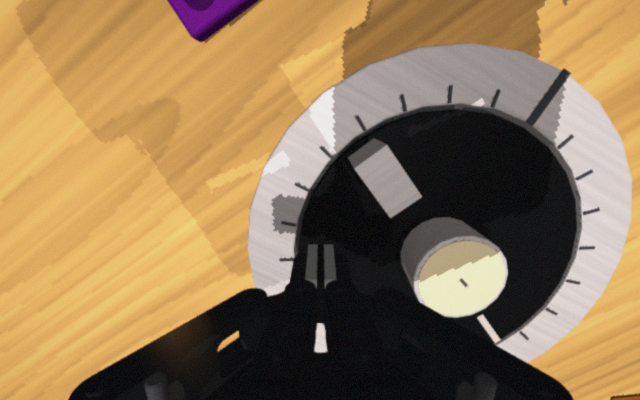

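```bash
python3 - <<'E'
from h import *
s=sensors.sense();p=s['tcp_pos'];print(s['t'],p,s['force'],s['q'])
im=cams.snapshot('scene');m=cams.camera_model('scene')
for n,P in dict(tcp=p,fin=[.467,.063,.074],c=[.5421,.0662,.038],idx=[.639,.07,.038],grasp=p+[0,0,.019]).items():print(n,proj(m,P),end=' ')
w=cams.camera_model('wrist');print('\nw tcp',proj(w,p),'fin',proj(w,[.467,.063,.074]),'c',proj(w,[.5421,.0662,.038]), 'cam',-w['extrinsics'][:3,:3].T@w['extrinsics'][:3,3])
cv2.imwrite('pics/s2.png',cv2.resize(im[130:270,280:430,::-1],None,fx=4,fy=4,interpolation=2))
E
```

```text
6.5 [0.48127917 0.01108825 0.05275836] [ 0.3930311   0.05037298 -0.02921985] [-2.09508361e-01  6.02127326e-01  1.91901797e+00 -3.12722254e-04
  6.18866548e-01 -1.16484546e+00]
tcp (np.float64(337.80216041053137), np.float64(184.6322224390327)) fin (np.float64(358.13845106928113), np.float64(181.18444416759422)) c (np.float64(348.28801961337706), np.float64(209.40429772107413)) idx (np.float64(335.58271429404823), np.float64(236.28332951033923)) grasp (np.float64(338.13917202851206), np.float64(179.547561973923)) 
w tcp (np.float64(318.8758410455923), np.float64(242.1482581358518)) fin (np.float64(384.6165830685476), np.float64(186.45279318388154)) c (np.float64(433.9728595667021), np.float64(256.0773653577927)) cam [0.41723209 0.05762507 0.21857264]
```

View pics/s2.png

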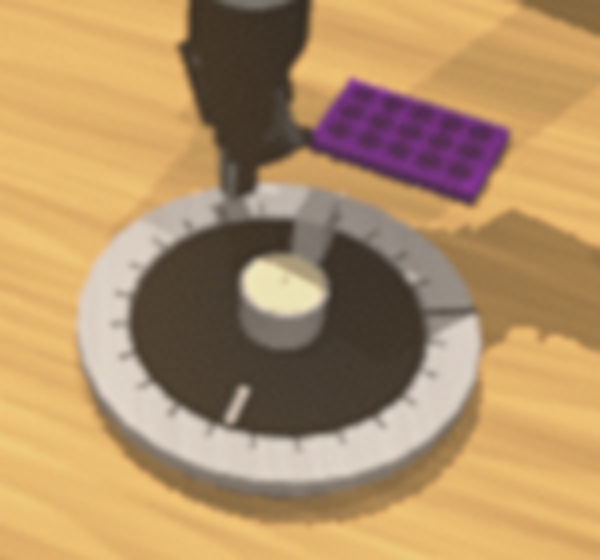

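The scene crop shows the finger near (238,195), the fin near (318,225) and the plate unturned. The tip may be higher than reported, so I'll zoom in and measure again.

```bash
python3 - <<'E'
from h import *
im=cams.snapshot('scene');m=cams.camera_model('scene');p=sensors.sense()['tcp_pos']
b=cv2.resize(im[160:200,320:370,::-1],None,fx=14,fy=14,interpolation=2)
for P,c in((p,(0,0,255)),(p+[0,0,.021],(0,255,0)),([*p[:2],.038],(255,0,0))):
    u,v=proj(m,P);cv2.circle(b,(int((u-320+.5)*14),int((v-160+.5)*14)),4,c,-1)
cv2.imwrite('pics/s3.png',b)
t=cams.snapshot('top');mt=cams.camera_model('top')
g,a,r=polar(t,mt,(.5421,.0662));s=g[:,(r>.072)&(r<.092)].mean(1)
print([(k/4,int(s[k])) for k in range(-80,120,2) if s[k]>80])
E
```

```text
[(-0.5, 86), (0.0, 107), (0.5, 130), (1.0, 145), (1.5, 159), (2.0, 173), (2.5, 173), (3.0, 157), (3.5, 140), (4.0, 122), (4.5, 104), (5.0, 86)]
```

View pics/s3.png

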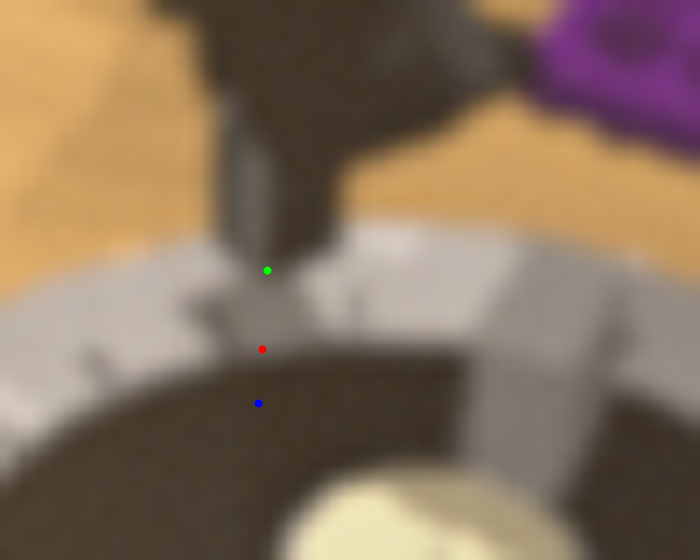

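The green dot, 21 mm above the reported TCP, sits at the real tip, so the tip seems to ride about 20 mm high. I'll test a height offset against the wrist picture.

```bash
python3 - <<'E'
from h import *
m=cams.camera_model('wrist');a=np.radians(np.arange(0,360,5))
for dz in(0,.01,.02,.03):
    P=[proj(m,[.5421+.132*np.cos(t),.0662+.132*np.sin(t),.038-dz]) for t in a];P=np.array(P)
    print(dz,P.min(0).round(),P.max(0).round(),'index',np.round(proj(m,[.639,.070,.038-dz])),'tgt out',np.round(proj(m,[.5421+.13*np.cos(np.radians(117.5)),.0662+.13*np.sin(np.radians(117.5)),.038-dz])))
p=sensors.sense()['tcp_pos'];print([np.round(proj(m,p+[0,0,h])) for h in(0,.01,.02,.03)])
E
```

```text
0 [244.  46.] [633. 399.] index [498. 346.] tgt out [561.  78.]
0.01 [248.  50.] [618. 388.] index [491. 336.] tgt out [548.  80.]
0.02 [251.  53.] [604. 378.] index [484. 327.] tgt out [536.  81.]
0.03 [254.  56.] [592. 368.] index [478. 319.] tgt out [526.  83.]
[array([319., 241.]), array([319., 248.]), array([319., 256.]), array([319., 265.])]
```

The wrist camera's pose is right, but the visible tip sits about 20 mm behind the TCP. It therefore just cleared the fin's top. I'll lift, go back to the +y side and come down in small steps, watching the force.

Call:
move_arm(
  targets=[
    {"dx": 0,"dy": 0,"dz": 1,"rx": 0,"ry": 0,"rz": 0},
    {"dx": -0.09,"dy": 0.41,"dz": 0,"rx": 0,"ry": 0,"rz": -0.2},
    {"dx": -0.09,"dy": 0.41,"dz": 0,"rx": 0,"ry": 0,"rz": -0.2},
    {"dx": -0.09,"dy": 0.41,"dz": 0,"rx": 0,"ry": 0,"rz": -0.2},
    {"dx": -0.09,"dy": 0.41,"dz": 0,"rx": 0,"ry": 0,"rz": -0.2},
    {"dx": -0.09,"dy": 0.41,"dz": 0,"rx": 0,"ry": 0,"rz": -0.2},
    {"dx": -0.09,"dy": 0.41,"dz": 0,"rx": 0,"ry": 0,"rz": -0.2},
    {"dx": -0.09,"dy": 0.41,"dz": 0,"rx": 0,"ry": 0,"rz": -0.2},
    {"dx": -0.09,"dy": 0.41,"dz": 0,"rx": 0,"ry": 0,"rz": -0.2},
    {"dx": -0.09,"dy": 0.41,"dz": 0,"rx": 0,"ry": 0,"rz": -0.2},
  ],
)

```text
t: 7.9
tcp_pos: [0.4593, 0.1049, 0.0777]
tool_rot: [0.704, 0.711, -0.0, -0.0]
force: [0.3, 0.1, -0.3]
finger_gap: 0.004
gripper_force: 0.0
```

Call:
move_arm(
  targets=[
    {"dx": 0,"dy": 0,"dz": -0.5,"rx": 0,"ry": 0,"rz": 0},
    {"dx": 0,"dy": 0,"dz": -0.5,"rx": 0,"ry": 0,"rz": 0},
    {"dx": 0,"dy": 0,"dz": -0.1,"rx": 0,"ry": 0,"rz": 0},
    {"dx": 0,"dy": 0,"dz": -0.04,"rx": 0,"ry": 0,"rz": 0},
    {"dx": 0,"dy": 0,"dz": -0.04,"rx": 0,"ry": 0,"rz": 0},
    {"dx": 0,"dy": 0,"dz": -0.04,"rx": 0,"ry": 0,"rz": 0},
    {"dx": 0,"dy": 0,"dz": -0.04,"rx": 0,"ry": 0,"rz": 0},
    {"dx": 0,"dy": 0,"dz": -0.04,"rx": 0,"ry": 0,"rz": 0},
    {"dx": 0,"dy": 0,"dz": -0.04,"rx": 0,"ry": 0,"rz": 0},
    {"dx": 0,"dy": 0,"dz": 0,"rx": 0,"ry": 0,"rz": 0},
  ],
)

```text
t: 9.15
tcp_pos: [0.46, 0.1044, 0.0442]
tool_rot: [0.702, 0.712, -0.0, -0.0]
force: [-0.4, -0.3, 0.5]
finger_gap: -0.003
gripper_force: 0.0
```

```bash
python3 - <<'E'
from h import *
im=cams.snapshot('scene');m=cams.camera_model('scene');s=sensors.sense();p=s['tcp_pos'];print(p,s['force'])
b=cv2.resize(im[155:205,330:390,::-1],None,fx=12,fy=12,interpolation=2)
for P,c in((p,(0,0,255)),(p+[0,0,.021],(0,255,0)),([*p[:2],.038],(255,0,0))):
    u,v=proj(m,P);cv2.circle(b,(int((u-330+.5)*12),int((v-155+.5)*12)),4,c,-1)
cv2.imwrite('pics/s4.png',b)
E
```

```text
[0.45995605 0.10438871 0.0442276 ] [ 0.0500085   0.64630526 -0.38600065]
```

View pics/s4.png

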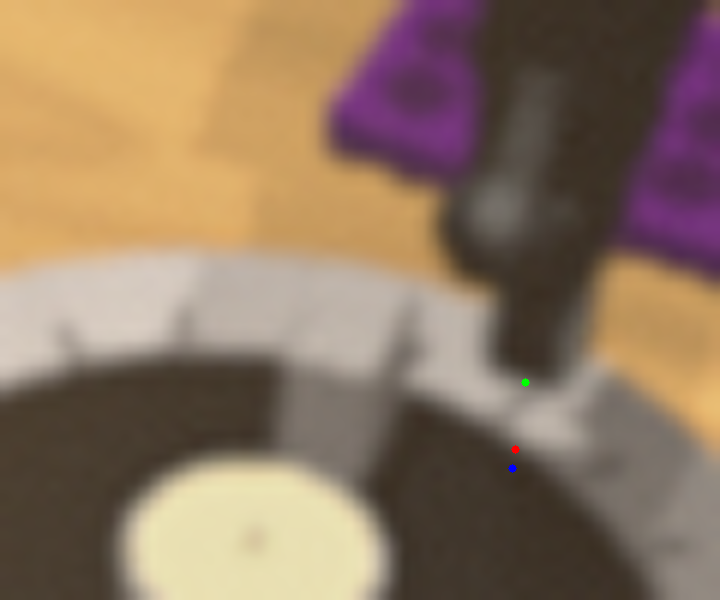

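Confirmed: the finger ends about 21 mm above the reported TCP (red dot), at the green dot near (525,380). I'll lower 14 mm more, to a true tip height of about 51 mm, then push.

Call:
move_arm(
  targets=[
    {"dx": 0,"dy": 0,"dz": -0.08,"rx": 0,"ry": 0,"rz": 0},
    {"dx": 0,"dy": 0,"dz": -0.08,"rx": 0,"ry": 0,"rz": 0},
    {"dx": 0,"dy": 0,"dz": -0.08,"rx": 0,"ry": 0,"rz": 0},
    {"dx": 0,"dy": 0,"dz": -0.08,"rx": 0,"ry": 0,"rz": 0},
    {"dx": 0,"dy": 0,"dz": -0.08,"rx": 0,"ry": 0,"rz": 0},
    {"dx": 0,"dy": 0,"dz": -0.08,"rx": 0,"ry": 0,"rz": 0},
    {"dx": 0,"dy": 0,"dz": -0.08,"rx": 0,"ry": 0,"rz": 0},
    {"dx": 0,"dy": 0,"dz": 0,"rx": 0,"ry": 0,"rz": 0},
    {"dx": 0,"dy": 0,"dz": 0,"rx": 0,"ry": 0,"rz": 0},
    {"dx": 0,"dy": 0,"dz": 0,"rx": 0,"ry": 0,"rz": 0},
  ],
)

```text
t: 10.45
tcp_pos: [0.46, 0.1044, 0.0303]
tool_rot: [0.702, 0.712, 0.0, 0.0]
force: [0.4, 0.0, -0.5]
finger_gap: 0.001
gripper_force: 0.0
```

There's no contact at z=0.030, below the plate top, which settles the offset. Now the coarse push.

Call:
move_arm(
  targets=[
    {"dx": 0.06,"dy": -0.81,"dz": 0,"rx": 0,"ry": 0,"rz": 0},
    {"dx": -0.06,"dy": -0.34,"dz": 0,"rx": 0,"ry": 0,"rz": 0.2},
    {"dx": -0.02,"dy": -0.34,"dz": 0,"rx": 0,"ry": 0,"rz": 0.2},
    {"dx": 0.01,"dy": -0.35,"dz": 0,"rx": 0,"ry": 0,"rz": 0.2},
    {"dx": 0.06,"dy": -0.34,"dz": 0,"rx": 0,"ry": 0,"rz": 0.2},
    {"dx": 0.08,"dy": -0.34,"dz": 0,"rx": 0,"ry": 0,"rz": 0.2},
    {"dx": 0.12,"dy": -0.32,"dz": 0,"rx": 0,"ry": 0,"rz": 0.2},
    {"dx": 0.16,"dy": -0.31,"dz": 0,"rx": 0,"ry": 0,"rz": 0.2},
    {"dx": 0.18,"dy": -0.29,"dz": 0,"rx": 0,"ry": 0,"rz": 0.2},
    {"dx": 0.22,"dy": -0.27,"dz": 0,"rx": 0,"ry": 0,"rz": 0.2},
  ],
)

```text
t: 11.7
tcp_pos: [0.4793, 0.0119, 0.0303]
tool_rot: [0.301, 0.954, 0.0, -0.001]
force: [-0.3, 2.1, 0.6]
finger_gap: -0.002
gripper_force: 0.9
```

```bash
cat >> h.py <<'E'
def idx(lo,hi,rl=.070,rh=.093,C=(.5421,.0662),name='top',sgn=1):
    im=cams.snapshot(name);m=cams.camera_model(name)
    g,a,r=polar(im,m,C);s=sgn*g[:,(r>rl)&(r<rh)].astype(float).mean(1);k=np.arange(lo*4,hi*4);v=s[k%1440]
    i=v.argmax();w=np.clip(v-np.median(v)-.3*(v.max()-np.median(v)),0,None)*(abs(np.arange(len(v))-i)<24)
    return (k*w).sum()/w.sum()/4,v.max(),np.median(v)
E
python3 - <<'E'
from h import *
for n in('top','scene'):print(n,idx(-10,110,name=n),idx(105,130,.112,.127,name=n,sgn=-1))
E
```

```text
top (np.float64(55.578374365010156), np.float64(180.51111111111112), np.float64(34.13333333333333)) (np.float64(117.60086149849268), np.float64(-74.0), np.float64(-148.76666666666665))
scene (np.float64(59.17053778436078), np.float64(178.7111111111111), np.float64(63.68888888888889)) (np.float64(118.57797029702971), np.float64(-102.36666666666666), np.float64(-143.36666666666667))
```

The plate is turning as modelled (index 55.6°). I'll continue to about 109.5°.

Call:
move_arm(
  targets=[
    {"dx": 0.24,"dy": -0.25,"dz": 0,"rx": 0,"ry": 0,"rz": 0.2},
    {"dx": 0.27,"dy": -0.22,"dz": 0,"rx": 0,"ry": 0,"rz": 0.2},
    {"dx": 0.29,"dy": -0.19,"dz": 0,"rx": 0,"ry": 0,"rz": 0.2},
    {"dx": 0.31,"dy": -0.16,"dz": 0,"rx": 0,"ry": 0,"rz": 0.2},
    {"dx": 0.32,"dy": -0.13,"dz": 0,"rx": 0,"ry": 0,"rz": 0.2},
    {"dx": 0.33,"dy": -0.09,"dz": 0,"rx": 0,"ry": 0,"rz": 0.2},
    {"dx": 0.34,"dy": -0.06,"dz": 0,"rx": 0,"ry": 0,"rz": 0.2},
    {"dx": 0.35,"dy": -0.02,"dz": 0,"rx": 0,"ry": 0,"rz": 0.2},
    {"dx": 0.34,"dy": 0.01,"dz": 0,"rx": 0,"ry": 0,"rz": 0.2},
    {"dx": 0,"dy": 0,"dz": 0,"rx": 0,"ry": 0,"rz": 0},
  ],
)

```text
t: 13.15
tcp_pos: [0.5503, -0.016, 0.0302]
tool_rot: [-0.163, 0.987, -0.0, 0.0]
force: [0.0, -0.7, 0.3]
finger_gap: -0.004
gripper_force: 0.0
```

```bash
python3 - <<'E'
from h import *
for n in('top','scene'):print(n,idx(60,125,name=n),idx(105,130,.112,.127,name=n,sgn=-1))
m=cams.camera_model('top');im=cams.snapshot('top')
cv2.imwrite('pics/t5.png',cv2.resize(im[140:280,220:370,::-1],None,fx=4,fy=4,interpolation=2))
for f in(290,296.5,297.5):
  print(f,tcp((.5421,.0662),f))
E
```

```text
top (np.float64(110.7398580084143), np.float64(81.8), np.float64(31.755555555555556)) (np.float64(108.77710068002611), np.float64(-41.4), np.float64(-70.21666666666667))
scene (np.float64(111.90616264086661), np.float64(114.33333333333333), np.float64(59.93333333333334)) (np.float64(118.04051287463066), np.float64(-103.56666666666666), np.float64(-145.75))
290 [ 0.54972807 -0.01615783]
296.5 [ 0.5590022 -0.0147649]
297.5 [ 0.56041266 -0.01445759]
```

View pics/t5.png

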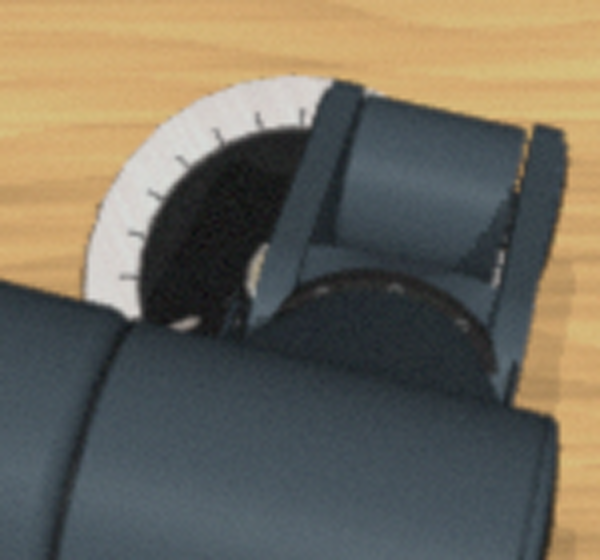

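The arm hides the top view, with only the index at (185,323) partly visible. The scene camera sees both lines, with 6.1° to go. I'll push 5° more.

Call:
move_arm(
  targets=[
    {"dx": 0.06,"dy": 0.01,"dz": 0,"rx": 0,"ry": 0,"rz": 0.03},
    {"dx": 0.06,"dy": 0.01,"dz": 0,"rx": 0,"ry": 0,"rz": 0.03},
    {"dx": 0.06,"dy": 0.01,"dz": 0,"rx": 0,"ry": 0,"rz": 0.03},
    {"dx": 0.06,"dy": 0.01,"dz": 0,"rx": 0,"ry": 0,"rz": 0.03},
    {"dx": 0.05,"dy": 0.01,"dz": 0,"rx": 0,"ry": 0,"rz": 0.03},
    {"dx": 0,"dy": 0,"dz": 0,"rx": 0,"ry": 0,"rz": 0},
    {"dx": 0,"dy": 0,"dz": 0,"rx": 0,"ry": 0,"rz": 0},
    {"dx": 0,"dy": 0,"dz": 0,"rx": 0,"ry": 0,"rz": 0},
    {"dx": 0,"dy": 0,"dz": 0,"rx": 0,"ry": 0,"rz": 0},
    {"dx": 0,"dy": 0,"dz": 0,"rx": 0,"ry": 0,"rz": 0},
  ],
)

```text
t: 14.65
tcp_pos: [0.5575, -0.015, 0.0303]
tool_rot: [-0.202, 0.979, -0.0, 0.0]
force: [-0.0, 0.4, 0.1]
finger_gap: -0.003
gripper_force: 0.1
```

```bash
python3 - <<'E'
from h import *
print(sensors.sense()['tcp_pos'])
for _ in range(2):print(idx(60,140,name='scene')[0],idx(80,135,.086,.094,name='scene')[0],'T',idx(105,130,.112,.127,name='scene',sgn=-1)[0],idx(105,130,.102,.112,name='scene',sgn=-1)[0])
cv2.imwrite('pics/s6.png',cv2.resize(cams.snapshot('scene')[190:240,350:410,::-1],None,fx=10,fy=10,interpolation=2))
cv2.imwrite('pics/w6.png',cams.snapshot('wrist')[:,:,::-1])
E
```

```text
[ 0.55749337 -0.01498823  0.03030069]
116.40479715583795 116.32526689612926 T 118.03749137762183 118.21400729186757
116.43085821388259 116.33675281192022 T 117.98803420983278 118.22157300176741
```

Call:
move_arm(
  targets=[
    {"dx": 0.03,"dy": 0.01,"dz": 0,"rx": 0,"ry": 0,"rz": 0.02},
    {"dx": 0.03,"dy": 0.01,"dz": 0,"rx": 0,"ry": 0,"rz": 0.02},
    {"dx": 0.03,"dy": 0,"dz": 0,"rx": 0,"ry": 0,"rz": 0.02},
    {"dx": 0,"dy": 0,"dz": 0,"rx": 0,"ry": 0,"rz": 0},
    {"dx": 0,"dy": 0,"dz": 0,"rx": 0,"ry": 0,"rz": 0},
    {"dx": 0,"dy": 0,"dz": 0,"rx": 0,"ry": 0,"rz": 0},
    {"dx": 0,"dy": 0,"dz": 0,"rx": 0,"ry": 0,"rz": 0},
    {"dx": 0,"dy": 0,"dz": 0,"rx": 0,"ry": 0,"rz": 0},
    {"dx": 0,"dy": 0,"dz": 0,"rx": 0,"ry": 0,"rz": 0},
    {"dx": 0,"dy": 0,"dz": 0,"rx": 0,"ry": 0,"rz": 0},
  ],
)

```text
t: 16.4
tcp_pos: [0.5594, -0.0144, 0.0303]
tool_rot: [-0.217, 0.976, 0.0, -0.0]
force: [-0.1, -2.1, 0.2]
finger_gap: -0.004
gripper_force: 0.7
```

```bash
python3 - <<'E'
from h import *
for _ in range(2):print(idx(60,140,name='scene')[0],idx(80,135,.086,.094,name='scene')[0],'T',idx(105,130,.112,.127,name='scene',sgn=-1)[0],idx(105,130,.102,.112,name='scene',sgn=-1)[0])
E
```

```text
117.94074627548017 117.78822697442861 T 118.01922882512508 118.18862284628119
117.91873193824826 117.86066827697259 T 118.01640024208871 118.21562666898511
```

The lines agree within about 0.3° in the scene view. I'll back off along the tangent, lift and clear the top view.

Call:
move_arm(
  targets=[
    {"dx": -0.2,"dy": -0.1,"dz": 0,"rx": 0,"ry": 0,"rz": 0},
    {"dx": -0.4,"dy": -0.2,"dz": 0,"rx": 0,"ry": 0,"rz": 0},
    {"dx": 0,"dy": 0,"dz": 0.8,"rx": 0,"ry": 0,"rz": 0},
    {"dx": 0,"dy": 0,"dz": 1,"rx": 0,"ry": 0,"rz": 0},
    {"dx": 0,"dy": 0,"dz": 1,"rx": 0,"ry": 0,"rz": 0},
    {"dx": 0,"dy": 0,"dz": 1,"rx": 0,"ry": 0,"rz": 0},
    {"dx": 0,"dy": -0.5,"dz": 1,"rx": 0,"ry": 0,"rz": 0},
    {"dx": -0.3,"dy": -1,"dz": 0.5,"rx": 0,"ry": 0,"rz": 0},
    {"dx": -0.3,"dy": -1,"dz": 0,"rx": 0,"ry": 0,"rz": 0},
    {"dx": -0.3,"dy": -1,"dz": 0,"rx": 0,"ry": 0,"rz": 0},
  ],
)

```text
t: 18.05
tcp_pos: [0.521, -0.1101, 0.1629]
tool_rot: [-0.217, 0.976, 0.0, 0.0]
force: [-0.5, 0.5, -0.2]
finger_gap: -0.001
gripper_force: 0.0
```

Call:
move_arm(
  targets=[
    {"dx": -0.3,"dy": -1,"dz": 0,"rx": 0,"ry": 0,"rz": 0},
    {"dx": -0.3,"dy": -1,"dz": 0,"rx": 0,"ry": 0,"rz": 0},
    {"dx": -0.3,"dy": -1,"dz": 0,"rx": 0,"ry": 0,"rz": 0},
    {"dx": -0.3,"dy": -1,"dz": 0,"rx": 0,"ry": 0,"rz": 0},
    {"dx": -0.3,"dy": -1,"dz": 0,"rx": 0,"ry": 0,"rz": 0},
    {"dx": -0.3,"dy": -1,"dz": 0,"rx": 0,"ry": 0,"rz": 0},
    {"dx": 0,"dy": -1,"dz": 0,"rx": 0,"ry": 0,"rz": 0},
    {"dx": 0,"dy": -1,"dz": 0,"rx": 0,"ry": 0,"rz": 0},
    {"dx": 0,"dy": 0,"dz": 0,"rx": 0,"ry": 0,"rz": 0},
    {"dx": 0,"dy": 0,"dz": 0,"rx": 0,"ry": 0,"rz": 0},
  ],
)

```text
t: 19.3
tcp_pos: [0.4768, -0.3088, 0.1625]
tool_rot: [-0.217, 0.976, 0.001, -0.0]
force: [-0.3, -0.4, 0.8]
finger_gap: -0.002
gripper_force: 0.0
```

```bash
python3 - <<'E'
from h import *
for n in('top','scene'):print(n,idx(80,140,name=n)[0],idx(80,135,.086,.094,name=n)[0],'T',idx(105,130,.112,.127,name=n,sgn=-1)[0],idx(105,130,.102,.112,name=n,sgn=-1)[0])
cv2.imwrite('pics/t7.png',cv2.resize(cams.snapshot('top')[140:280,220:370,::-1],None,fx=4,fy=4,interpolation=2))
E
```

```text
top 116.64955234596056 116.75145723228488 T 117.45877342618125 117.34094876583308
scene 118.01147239479407 117.89344598054275 T 117.94878928456505 118.19281248600838
```

View pics/t7.png

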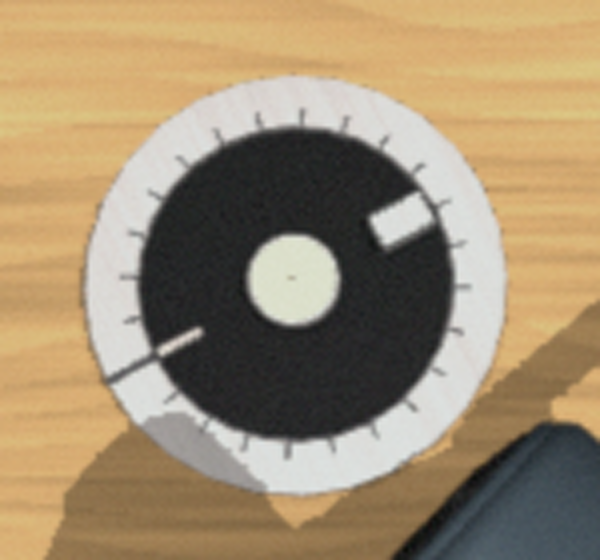

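The top view shows the index line, around (180,342), in line with the long collar line, around (130,367), to within about 0.7° (0.1° in the scene view). The tin is centred and the arm is clear, so I'll hand in.

```bash
python3 -c "
from station import order
print(order.sign_off())"
```

```text
the job is handed in; nothing more can be done
None
```

The job is handed in: I turned the plate about 115° counter-clockwise by pushing one side of the fin, leaving the index within about 0.7° of the target line, the tin still in the middle and the bottles and pitcher untouched; an earlier pass went over the fin without moving it.

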